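# Tick off a filled prescription on the check-off keys

## Task

Tick off this prescription at the dispensary bench, with the fingertips only: lightly push down the round key on the tall bottle's blue stand, then the one on the squat jar's stand, then the one on the upright carton's stand, each fully down so that it stays down. Leave the dropper vial's key up, and do not pick up, shift or knock over any of the medicines or the other things on the table.

Things in the scene. Friction and masses are not known exactly. Their poses are not given: they have to be found in the camera images.
- key_bottle_top (a point): centre of the flat top of the bottle stand's key: a round white cap, 36 mm across, in a black collar (52 mm across, 38 mm high). Untouched it is 60 to 62 mm above the table; 50 mm with the key fully down and let go. Moves with the cap, which is cushioned: on a 1.5 N/mm spring of 9 mm travel on the key's stem, so a steady 3 N push squeezes it 2 mm; springs back. z up
- key_bottle (a joint): how far this key's stem is pushed down, m: 0 up, 0.012 on its bottom stop (then only the cushioned cap gives further); starts between 0 and 0.002. It slides straight down against a steady friction of about 3 N, stays where it is left and cannot be pulled higher than 0. Counts as down from 0.007
- key_jar_top (a point): centre of the flat top of the jar stand's key: a round white cap, 36 mm across, in a black collar (52 mm across, 38 mm high). Untouched it is 60 to 62 mm above the table; 50 mm with the key fully down and let go. Moves with the cap, which is cushioned: on a 1.5 N/mm spring of 9 mm travel on the key's stem, so a steady 3 N push squeezes it 2 mm; springs back. z up
- key_jar (a joint): how far this key's stem is pushed down, m: 0 up, 0.012 on its bottom stop (then only the cushioned cap gives further); starts between 0 and 0.002. It slides straight down against a steady friction of about 3 N, stays where it is left and cannot be pulled higher than 0. Counts as down from 0.007
- key_carton_top (a point): centre of the flat top of the carton stand's key: a round white cap, 36 mm across, in a black collar (52 mm across, 38 mm high). Untouched it is 60 to 62 mm above the table; 50 mm with the key fully down and let go. Moves with the cap, which is cushioned: on a 1.5 N/mm spring of 9 mm travel on the key's stem, so a steady 3 N push squeezes it 2 mm; springs back. z up
- key_carton (a joint): how far this key's stem is pushed down, m: 0 up, 0.012 on its bottom stop (then only the cushioned cap gives further); starts between 0 and 0.002. It slides straight down against a steady friction of about 3 N, stays where it is left and cannot be pulled higher than 0. Counts as down from 0.007
- key_vial_top (a point): centre of the flat top of the vial stand's key: a round white cap, 36 mm across, in a black collar (52 mm across, 38 mm high). Untouched it is 60 to 62 mm above the table; 50 mm with the key fully down and let go. Moves with the cap, which is cushioned: on a 1.5 N/mm spring of 9 mm travel on the key's stem, so a steady 3 N push squeezes it 2 mm; springs back. z up
- key_vial (a joint): how far this key's stem is pushed down, m: 0 up, 0.012 on its bottom stop (then only the cushioned cap gives further); starts between 0 and 0.002. It slides straight down against a steady friction of about 3 N, stays where it is left and cannot be pulled higher than 0. Counts as down from 0.007
- stand_bottle: blue check-off stand of the bottle, fixed to the table; all four are alike: base 180 x 110 x 20 mm, origin at the centre of its underside, x axis pointing from the key to the tray. Key axis 50 mm from the origin towards -x (the robot's side); a shallow tray (rim 30 mm above the table) centred 45 mm towards +x holds the medicine
- bottle: tall round amber bottle with a white cap, 48 mm diameter, 95 mm high, loose, standing in its stand's tray (floor 20 mm above the table); origin at the centre of its underside, z up
- stand_jar: blue check-off stand of the jar, fixed to the table; all four are alike: base 180 x 110 x 20 mm, origin at the centre of its underside, x axis pointing from the key to the tray. Key axis 50 mm from the origin towards -x (the robot's side); a shallow tray (rim 30 mm above the table) centred 45 mm towards +x holds the medicine
- jar: squat white screw jar, 62 mm diameter, 48 mm high, loose, standing in its stand's tray (floor 20 mm above the table); origin at the centre of its underside, z up
- stand_carton: blue check-off stand of the carton, fixed to the table; all four are alike: base 180 x 110 x 20 mm, origin at the centre of its underside, x axis pointing from the key to the tray. Key axis 50 mm from the origin towards -x (the robot's side); a shallow tray (rim 30 mm above the table) centred 45 mm towards +x holds the medicine
- carton: upright medicine carton, 38 x 56 mm, 90 mm high, loose, standing in its stand's tray (floor 20 mm above the table); origin at the centre of its underside, z up
- stand_vial: blue check-off stand of the vial, fixed to the table; all four are alike: base 180 x 110 x 20 mm, origin at the centre of its underside, x axis pointing from the key to the tray. Key axis 50 mm from the origin towards -x (the robot's side); a shallow tray (rim 30 mm above the table) centred 45 mm towards +x holds the medicine
- vial: small dropper vial with a narrow rubber teat, 26 mm diameter, 62 mm high, loose, standing in its stand's tray (floor 20 mm above the table); origin at the centre of its underside, z up
- stapler: stapler lying loose, 130 x 34 x 46 mm, origin under its centre
- pill_tray: loose clear pill-counting tray, 150 x 110 x 16 mm, origin under its centre
- spatula: counting spatula lying loose, 170 mm long along its x axis, origin near its middle
- spare_jar: spare white jar standing behind the stands on the table, 56 mm diameter, 60 mm high, origin at the centre of its underside
- spare_carton: spare yellow carton lying flat, 90 x 50 x 25 mm, origin under its centre
- calculator: desk calculator lying loose, 140 x 85 x 17 mm, origin under its centre
Not all that is in view belongs to the job. What is shaped like the stand_vial but orange is not meant.

How it is judged:
By the outcome, as a careful person would: the job done as asked, in the order asked, and still so for the second after the job is handed in, with the robot touching nothing.
It also fails if it takes over 54 s, if anything falls off the work surface, if the arm or the gripper's body presses on something with over 40 N, if the wrist force passes 120 N, or if a joint passes its speed limit or range.

## Robot

A 6-joint arm with a two-finger parallel gripper is mounted at the origin on the work surface. World frame = base frame: x ahead of the robot, y to its left, z up, the work surface at z = 0. Lengths are in m, angles in rad, forces in N, time in s.
With the tool pointing down it reaches from about 0.3 to 0.825 m from the base axis. Payload 5.4 kg.
Tool frame: the origin (TCP) lies on the mounting face of the last link; the fingertips stand robot.finger_overhang ahead of it and the grasp point (between the pads) lies 171 mm ahead of it (robot.finger_overhang is the distance from the TCP to the fingertips, in m); z points along the fingers, y is the line along which they close (so a half turn about z gives the same grasp; the last joint's range is limited). The gripper opens to 92 mm and grips with 3 to 60 N. Pads are 20 mm wide; open, the fingers measure 128 mm over their backs; the gripper's body (75 mm by 189 mm) begins 69 mm behind the grasp point.
Start: joints at [-1.492, 0.158, 1.597, -0, 1.386, -0.21], TCP at [0.164, -0.551, 0.405] pointing down, gripper open.
Joint ranges: [-2.91, 2.91], [-0.94, 2.29], [0.18, 2.7], [-1.29, 4.43], [0.17, 2.64], [-3, 3]. Speed limits (rad/s): [2.57, 2.57, 3.14, 3.14, 3.14, 3.14].

## Interface

Orientations are given as [roll, pitch, yaw] about the fixed x, y, z axes, in that order (R = Rz(yaw) Ry(pitch) Rx(roll)).
In Python, from station import robot, capture, job, find_in, cut_out, spot_point gives the robot as it stands. The module is installed in compiled form; this text tells all that it offers.
- The arm moves only by the tool arm_command, never from a script. Its argument "rows" is one flat list of numbers, 6 for each row, row after row: the shift along the tool's x, y, z in units of 750 mm (1.0 is 750 mm), then the turn, a rotation vector about the tool's x, y, z in units of pi/2 rad (1.0 is pi/2 rad). A call has 1 to 5 rows; each row is the pose to reach, as a shift and turn from the pose commanded when the call began, along the tool's axes at that moment; what a row does not reach only later rows make up. A row lasts 1/10 s, in which the tool goes at most 50 mm and 8.59 degrees, less where a joint would pass 70% of its speed; a pose out of reach is approached as far as the arm can. A call with a number of a shift or a turn outside -1 to 1 is refused whole. A call with a gripper value outside its range is refused whole. "jaw" is the closure, from 0 (fully open) to 1 (shut), set as the call begins (left out, the last holds). The fingers move at their own pace and stop on an object; the grip force is fixed at half the most. Time passes only in rows, so rows that repeat a pose let the fingers close. It gives the time, the measured TCP pose, the force, the opening and the grip force at its end, in the units of the state.
- robot.sense(): the state, without advancing time (a new reading comes with each control period).
- capture(name): name is "scene" or "side" or "wrist"; returns a dict with "frame" (384x512x3 uint8, red, green, blue), "K" (3x3 intrinsics, pixels), "extrinsics" (4x4, takes a point from camera to world coordinates). Camera axes: x right, y up, looking along -z (the intrinsics and any distortion apply to the point x, -y, -z); pixel columns grow to the right and rows downward; lengths in m; the calibration is good to about 2 mm. The wrist camera is an equidistant fisheye: a pixel r from the principal point sees the ray r / f radians off the axis. A picture is of the moment at which its call begins. There is no depth.
- job.close_job(): hands the job in; it is judged then, once.
Trained networks look in a picture, given as the dict that the camera call returned (one of the last four; its "shot" number tells which), for a name from the list of things; names that differ only in an ending like _2 or _b are one class to them, and where a whole thing is asked for, a point or a joint stands for the part that bears it (a point fixed in the world has none). Each returns a list of dicts, best first, with "conf" (0 to 1); they miss things now and then, are a little off and sometimes report something else, mostly with a low value. They report only what shows in the picture. A call takes as long as a camera call. They do not tell look-alikes from the thing itself.
- find_in(picture, label): "location" ([x, y, z] in m, in world coordinates, good to about 4 mm: the middle of the surface that is visible of it).
- cut_out(picture, label): "region" (384x512 bool, what is visible of it).
- spot_point(picture, label): "location" ([x, y, z] in m, in world coordinates, good to about 4 mm: a listed point, or the origin of a listed thing).
The state is a dict: "clock": time; "joints": joint angles; "joint_vel": joint speeds; "joint_torque": joint torques, N m; "eef_pos": TCP position; "orientation": TCP orientation; "wrist_force": force on the tool from outside, world axes, zero at the start; "moment": the same for the moment, N m; "gripper_width": opening from 0.0 (shut) to 1.0 (fully open); "gripper_force": force on a finger pad.
Only numpy, scipy, OpenCV 4.12 (cv2) and the standard library are available. Lean on these libraries where they do the work, as an engineer would, in place of code of your own. Each camera call takes 0.05 s, during which the arm holds its last target. There are 200 camera calls.

## Working session

There is one attempt and no reset: what is moved stays moved. The work goes in short steps, Python scripts to look and compute and a tool call to move; the robot and the scene stay as the last step left them, time stands still between calls to the robot, and variables do not carry over. Pictures are saved under pics/ and viewed, at most 10 in all, crops included, and the job is handed in when it is done.

Besides the shell and the picture viewer there is one more tool, called after ">>>" as name(argument=value, ...) on one line, values as JSON. arm_command: Moves the arm, as the interface text tells. Shifts and turns lie within -1 to 1; 1 stands for 750 mm of shift or pi/2 rad of turn. Its arguments: {"type":"object","properties":{"rows":{"type":"array","items":{"type":"number","minimum":-1,"maximum":1}},"jaw":{"type":"number"}},"required":["rows"]}

```bash
mkdir -p pics; python3 - <<'E'
from station import robot, capture, job, find_in, cut_out, spot_point
import cv2, numpy as np
s=robot.sense(); print({k:np.round(v,4).tolist() for k,v in s.items()}, robot.finger_overhang)
for n in ["scene","side"]:
    p=capture(n); cv2.imwrite(f"pics/{n}1.png",p["frame"][:,:,::-1])
    for l in ["bottle","jar","carton","vial"]:
        for lab in ["key_%s_top"%l, "stand_"+l, l]:
            print(n,lab,[(np.round(d["location"],3).tolist(),round(d["conf"],2)) for d in spot_point(p,lab)][:5])
E
```

```text
{'clock': 0.0, 'joints': [-1.4921, 0.159, 1.5982, -0.0, 1.3862, -0.21], 'joint_vel': [-0.0008, -0.0004, -0.0, 0.0013, 0.0012, 0.0012], 'joint_torque': [0.0001, -38.5572, -32.2105, 0.0702, 0.0381, -0.0001], 'eef_pos': [0.1637, -0.5509, 0.4037], 'orientation': [-3.1398, -0.0004, 0.2888], 'wrist_force': [0.3483, -0.062, -0.6739], 'moment': [0.0006, 0.0308, 0.0116], 'gripper_force': 0.0, 'gripper_width': 1.0027} 0.1901
scene key_bottle_top [([0.457, -0.092, 0.064], 0.45)]
scene stand_bottle [([0.507, -0.105, 0.007], 0.97), ([0.78, -0.0, 0.003], 0.28)]
scene bottle [([0.551, -0.11, 0.018], 0.88)]
scene key_jar_top [([0.493, 0.296, 0.06], 0.63)]
scene stand_jar [([0.54, 0.29, 0.003], 0.78)]
scene jar []
scene key_carton_top [([0.503, -0.295, 0.059], 0.55)]
scene stand_carton [([0.552, -0.296, -0.003], 0.59), ([0.544, 0.292, 0.003], 0.57)]
scene carton [([0.594, -0.29, 0.024], 0.62)]
scene key_vial_top [([0.496, 0.112, 0.062], 0.57), ([0.235, 0.201, 0.064], 0.41)]
scene stand_vial [([0.548, 0.11, 0.004], 0.96), ([0.29, 0.198, -0.002], 0.87), ([0.175, -0.296, 0.002], 0.62)]
scene vial [([0.5
[... 337 characters left out ...]
ey_jar_top [([0.496, 0.299, 0.061], 0.53)]
side stand_jar [([0.359, -0.226, -0.003], 0.74), ([0.546, 0.291, 0.003], 0.69)]
side jar [([0.585, 0.286, 0.016], 0.66)]
side key_carton_top [([0.501, -0.294, 0.062], 0.43)]
side stand_carton [([0.554, -0.289, -0.001], 0.63)]
side carton [([0.595, -0.293, 0.016], 0.76), ([0.543, 0.29, -0.0], 0.69), ([0.333, 0.389, 0.002], 0.67)]
side key_vial_top [([0.238, 0.199, 0.06], 0.68), ([0.503, -0.294, 0.062], 0.47), ([0.496, 0.115, 0.061], 0.41)]
side stand_vial [([0.546, 0.11, -0.002], 0.73), ([0.286, 0.202, -0.001], 0.67), ([0.175, -0.297, -0.0], 0.57)]
side vial [([0.587, 0.103, 0.017], 0.62), ([0.503, -0.296, 0.061], 0.6), ([0.334, 0.392, 0.001], 0.17)]
```

View pics/scene1.png

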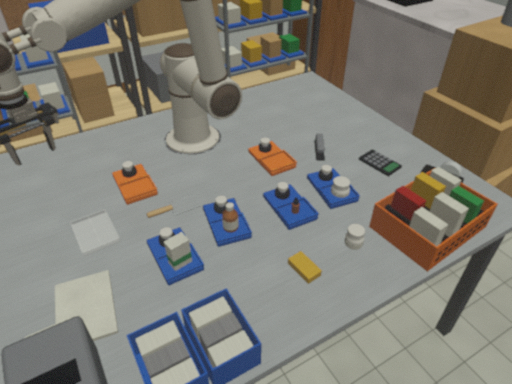

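View pics/side1.png

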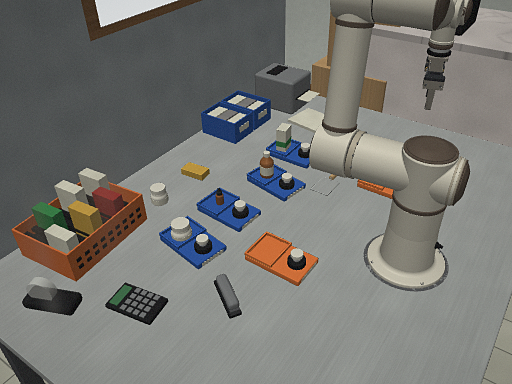

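The scene view shows these candidates:
- **Blue stands:** bottle key (221,204), jar key (326,172), carton key (166,236), and the vial key (282,189), which must stay up.
- **Orange look-alikes:** keys at (128,168) and (265,144).

I choose the blue stands by the medicine in each tray. Next is one close crop with the estimated points drawn on it.

```bash
cat > h.py <<'E'
from station import robot, capture, job, find_in, cut_out, spot_point
import cv2, numpy as np
from scipy.spatial.transform import Rotation as R
K={"bottle":(.457,-.0935),"jar":(.4945,.2975),"carton":(.5015,-.2945),"vial":(.496,.1135)}
def pix(p,X):
    T=np.linalg.inv(p["extrinsics"]); c=T[:3,:3]@np.array(X)+T[:3,3]; c=c*[1,-1,-1]
    return (p["K"]@(c/c[2]))[:2]
def st():
    s=robot.sense(); e=s["eef_pos"]
    print("t",round(s["clock"],2),"tip",np.round([e[0],e[1],e[2]-robot.finger_overhang],4),"rpy",np.round(s["orientation"],4),"F",np.round(s["wrist_force"],1),"w",round(s["gripper_width"],3)); return s
def go(x,y,ztip,yaw=0.):
    "units of shift and turn to a tip position, tool down"
    s=st(); A=R.from_euler("xyz",s["orientation"])
    d=A.inv().apply(np.array([x,y,ztip+robot.finger_overhang])-s["eef_pos"])/.75
    r=(A.inv()*R.from_euler("xyz",[np.pi,0,yaw])).as_rotvec()/(np.pi/2)
    print("shift",np.round(d,4),"turn",np.round(r,4))
E
python3 - <<'E'
from h import *
p=capture("scene"); f=cv2.resize(p["frame"][130:290,110:370,::-1].copy(),None,fx=3,fy=3,interpolation=cv2.INTER_CUBIC)
for k,(x,y) in K.items():
    u=pix(p,(x,y,.061)); print(k,u)
    cv2.drawMarker(f,tuple(int(v) for v in (u-[110,130])*3),(0,0,255),0,12,1)
cv2.imwrite("pics/crop1.png",f)
go(*K["bottle"],.214)
E
```

```text
bottle [220.92518997 199.3681403 ]
jar [326.4376853  167.63516392]
carton [165.75451565 231.56877828]
vial [282.36145192 185.01477524]
t 1.35 tip [ 0.1638 -0.5512  0.2146] rpy [3.1416 0.     0.2889] F [-0.2 -0.3  0.4] w 1.0
shift [ 0.5486 -0.4736  0.0008] turn [0.     0.     0.1839]
```

View pics/crop1.png

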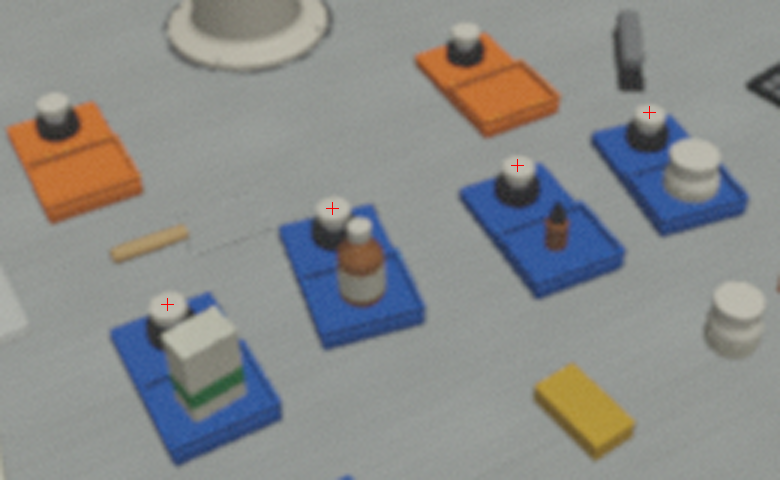

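The crop shows all four marks on white cap tops. Each blue stand holds its named medicine, and both orange stands are empty. I'll shut the fingers and move above the bottle key.

>>> arm_command(rows=[0.549, -0.474, 0, 0, 0, 0, 0.549, -0.474, 0, 0, 0, 0, 0.549, -0.474, 0, 0, 0, 0, 0.549, -0.474, 0, 0, 0, 0, 0.549, -0.474, 0, 0, 0, 0], jaw=1)

```text
clock: 1.85
eef_pos: [0.2992, -0.3389, 0.4048]
orientation: [3.141, -0.0, 0.288]
wrist_force: [0.4, 0.9, 0.8]
gripper_width: 0.59
gripper_force: 0.0
```

```bash
python3 -c "
from h import *
go(*K['bottle'],.214)"
```

```text
t 1.85 tip [ 0.2992 -0.3389  0.2147] rpy [ 3.141e+00 -3.000e-04  2.881e-01] F [0.4 0.9 0.8] w 0.59
shift [ 0.2947 -0.254   0.0009] turn [ 0.0003 -0.0002  0.1834]
```

>>> arm_command(rows=[0.296, -0.256, 0, 0, 0, 0.183, 0.296, -0.256, 0, 0, 0, 0.183, 0.296, -0.256, 0, 0, 0, 0.183, 0.296, -0.256, 0, 0, 0, 0.183, 0.296, -0.256, 0, 0, 0, 0.183])

```text
clock: 2.35
eef_pos: [0.4267, -0.1398, 0.4051]
orientation: [3.141, -0.001, 0.001]
wrist_force: [0.7, -0.3, -0.6]
gripper_width: 0.152
gripper_force: 0.0
```

>>> arm_command(rows=[0, 0, 0, 0, 0, 0, 0, 0, 0, 0, 0, 0])

```text
clock: 2.55
eef_pos: [0.4263, -0.1409, 0.4047]
orientation: [3.141, 0.0, 0.004]
wrist_force: [0.1, -0.5, -0.1]
gripper_width: 0.004
gripper_force: 0.0
```

```bash
python3 -c "
from h import *
go(*K['bottle'],.075)"
```

```text
t 2.55 tip [ 0.4263 -0.1409  0.2146] rpy [3.1411e+00 2.0000e-04 4.5000e-03] F [ 0.1 -0.5 -0.1] w 0.004
shift [ 0.0412 -0.063   0.1862] turn [0.0003 0.0001 0.0028]
```

>>> arm_command(rows=[0.041, -0.063, 0, 0, 0, 0.003, 0.041, -0.063, 0, 0, 0, 0.003, 0.041, -0.063, 0.066, 0, 0, 0.003, 0.041, -0.063, 0.132, 0, 0, 0.003, 0.041, -0.063, 0.173, 0, 0, 0.003])

```text
clock: 3.05
eef_pos: [0.455, -0.0955, 0.2717]
orientation: [-3.14, 0.004, -0.005]
wrist_force: [-1.1, 0.3, -0.7]
gripper_width: 0.004
gripper_force: 0.0
```

>>> arm_command(rows=[0, 0, 0, 0, 0, 0, 0, 0, 0, 0, 0, 0])

```text
clock: 3.25
eef_pos: [0.4567, -0.0958, 0.2757]
orientation: [3.141, 0.0, -0.005]
wrist_force: [0.0, -0.2, 0.6]
gripper_width: 0.004
gripper_force: 0.0
```

```bash
python3 - <<'E'
from h import *
go(*K['bottle'],.062)
s=capture("side"); w=capture("wrist")
print([(np.round(d["location"],4),round(d["conf"],2)) for d in spot_point(s,"key_bottle_top")],[(np.round(d["location"],4),round(d["conf"],2)) for d in spot_point(w,"key_bottle_top")])
u=pix(s,(*K["bottle"],.061)).astype(int)
a=s["frame"][u[1]-50:u[1]+50,u[0]-65:u[0]+65,::-1]
a=cv2.resize(a,(507,390),interpolation=cv2.INTER_CUBIC)
b=cv2.resize(w["frame"][:,:,::-1],(520,390))[:,130:420]
cv2.imwrite("pics/pre.png",np.hstack([a,b]))
E
```

```text
t 3.25 tip [ 0.4567 -0.0958  0.0856] rpy [ 3.1413e+00  1.0000e-04 -5.2000e-03] F [ 0.  -0.2  0.6] w 0.004
shift [ 0.0005 -0.003   0.0314] turn [ 0.0002  0.     -0.0033]
[(array([ 0.4565, -0.0923,  0.063 ]), 0.47), (array([ 0.77  ,  0.1913, -0.001 ]), 0.4)] [(array([ 0.4547, -0.099 ,  0.0596]), 0.67)]
```

View pics/pre.png

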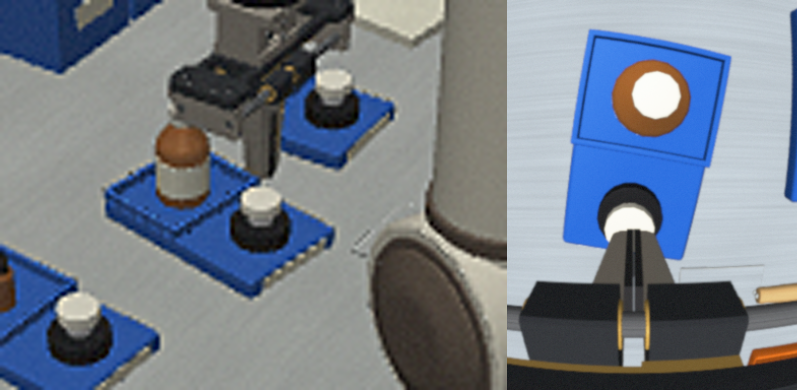

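The wrist view shows the shut fingertips (632,235) lined up over the white cap (630,222). The bottle at (650,95) stands well clear. I'll press slowly.

>>> arm_command(rows=[0, -0.001, 0.02, 0, 0, 0, 0, -0.001, 0.03, 0, 0, 0, 0, -0.001, 0.034, 0, 0, 0, 0, -0.001, 0.038, 0, 0, 0, 0, -0.001, 0.042, 0, 0, 0])

```text
clock: 3.95
eef_pos: [0.4569, -0.0937, 0.2439]
orientation: [3.141, -0.0, -0.003]
wrist_force: [-2.6, 0.6, 2.9]
gripper_width: 0.003
gripper_force: 1.5
```

>>> arm_command(rows=[0, 0, 0.003, 0, 0, 0, 0, 0, 0.006, 0, 0, 0, 0, 0, 0.009, 0, 0, 0, 0, 0, 0.012, 0, 0, 0, 0, 0, 0.012, 0, 0, 0])

```text
clock: 4.45
eef_pos: [0.4569, -0.0938, 0.2348]
orientation: [3.142, -0.0, -0.003]
wrist_force: [-3.0, 1.0, 8.0]
gripper_width: 0.005
gripper_force: 4.1
```

>>> arm_command(rows=[0, 0, 0, 0, 0, 0, 0, 0, 0, 0, 0, 0])

```text
clock: 4.65
eef_pos: [0.4569, -0.0937, 0.235]
orientation: [3.141, -0.0, -0.003]
wrist_force: [-3.4, 1.1, 8.3]
gripper_width: 0.005
gripper_force: 4.0
```

```bash
python3 -c "
from h import *
st()"
```

```text
t 4.65 tip [ 0.4569 -0.0937  0.0449] rpy [ 3.1414e+00 -1.0000e-04 -3.3000e-03] F [-3.4  1.1  8.3] w 0.005
```

The upward force is 8 N with the tip at 45 mm, which matches a key on its stop. I'll lift and travel to the jar.

>>> arm_command(rows=[0, 0, -0.02, 0, 0, 0, 0, 0, -0.08, 0, 0, 0, 0, 0, -0.14, 0, 0, 0, 0, 0, -0.18, 0, 0, 0, 0, 0, -0.18, 0, 0, 0])

```text
clock: 5.15
eef_pos: [0.4582, -0.0943, 0.3744]
orientation: [3.137, -0.01, -0.003]
wrist_force: [1.0, -0.8, 0.8]
gripper_width: 0.003
gripper_force: 0.0
```

>>> arm_command(rows=[0.05, -0.522, 0, 0, 0, 0, 0.05, -0.522, 0, 0, 0, 0, 0.05, -0.522, 0, 0, 0, 0, 0.05, -0.522, 0, 0, 0, 0, 0.05, -0.522, 0, 0, 0, 0])

```text
clock: 5.65
eef_pos: [0.4809, 0.1572, 0.3679]
orientation: [3.142, 0.001, -0.004]
wrist_force: [-0.1, -0.6, 0.5]
gripper_width: 0.002
gripper_force: 0.0
```

```bash
python3 - <<'E'
from h import *
go(*K['jar'],.18)
for n in ("scene","side"):
    s=capture(n)
    for l in ("bottle","jar","carton"): print(n,l,[(np.round(d["location"],4),round(d["conf"],2)) for d in spot_point(s,f"key_{l}_top")][:2])
E
```

```text
t 5.65 tip [0.4809 0.1572 0.1778] rpy [ 3.1416e+00  1.3000e-03 -3.5000e-03] F [-0.1 -0.6  0.5] w 0.002
shift [ 0.0174 -0.1872 -0.003 ] turn [ 0.      0.0008 -0.0022]
scene bottle [(array([ 7.786e-01,  2.500e-03, -5.000e-04]), 0.7), (array([ 0.4581, -0.0893,  0.0511]), 0.66)]
scene jar [(array([0.4941, 0.2975, 0.06  ]), 0.52)]
scene carton [(array([0.5877, 0.2882, 0.0245]), 0.52), (array([ 0.5012, -0.2958,  0.0627]), 0.48)]
side bottle []
side jar [(array([0.4965, 0.2988, 0.0591]), 0.53)]
side carton [(array([ 0.5029, -0.2938,  0.0616]), 0.45)]
```

The bottle key cap now reads 51 mm, so it is down.

>>> arm_command(rows=[0.018, -0.187, 0, 0, 0, 0, 0.018, -0.187, 0, 0, 0, 0, 0.018, -0.187, 0, 0, 0, 0, 0.018, -0.187, 0, 0, 0, 0, 0.018, -0.187, 0, 0, 0, 0])

```text
clock: 6.55
eef_pos: [0.4957, 0.2948, 0.3691]
orientation: [3.141, 0.0, -0.004]
wrist_force: [0.8, -0.3, 0.4]
gripper_width: 0.003
gripper_force: 0.0
```

>>> arm_command(rows=[0, 0, 0.06, 0, 0, 0, 0, 0, 0.11, 0, 0, 0, 0, 0, 0.13, 0, 0, 0, 0, 0, 0.13, 0, 0, 0, 0, 0, 0.13, 0, 0, 0])

```text
clock: 7.05
eef_pos: [0.4963, 0.2947, 0.2736]
orientation: [-3.141, -0.002, -0.005]
wrist_force: [1.4, 0.1, 0.4]
gripper_width: 0.007
gripper_force: 0.0
```

```bash
python3 - <<'E'
from h import *
go(.495,.298,.045)
w=capture("wrist")
print([(np.round(d["location"],4),round(d["conf"],2)) for d in spot_point(w,"key_jar_top")])
cv2.imwrite("pics/jar.png",w["frame"][:,:,::-1])
E
```

```text
t 7.05 tip [0.4963 0.2947 0.0835] rpy [-3.141e+00 -2.100e-03 -4.700e-03] F [1.4 0.1 0.4] w 0.007
shift [-0.0018 -0.0043  0.0513] turn [-0.0004 -0.0013 -0.003 ]
[(array([0.4968, 0.2974, 0.0606]), 0.69)]
```

View pics/jar.png

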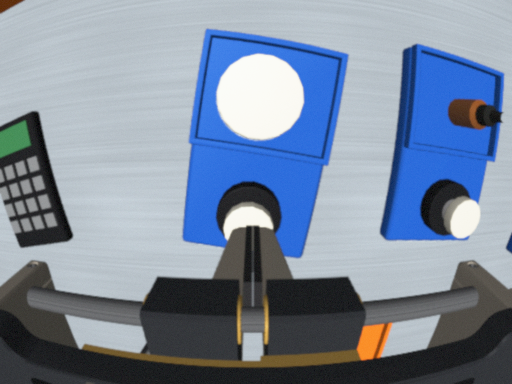

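The wrist view shows the fingertips (253,232) over the jar's cap (248,217), about 3 mm to the right. The vial's key is well away at (462,217). I'll shift slightly and press.

>>> arm_command(rows=[0, -0.004, 0.01, 0, 0, 0, 0, -0.004, 0.025, 0, 0, 0, 0, -0.004, 0.03, 0, 0, 0, 0, -0.004, 0.034, 0, 0, 0, 0, -0.004, 0.038, 0, 0, 0])

```text
clock: 7.65
eef_pos: [0.4953, 0.2984, 0.2433]
orientation: [-3.142, 0.001, -0.003]
wrist_force: [-1.3, -0.2, 2.4]
gripper_width: 0.002
gripper_force: 1.5
```

>>> arm_command(rows=[0, 0, 0.003, 0, 0, 0, 0, 0, 0.006, 0, 0, 0, 0, 0, 0.009, 0, 0, 0, 0, 0, 0.012, 0, 0, 0, 0, 0, 0.012, 0, 0, 0])

```text
clock: 8.15
eef_pos: [0.4953, 0.2984, 0.2349]
orientation: [-3.142, 0.001, -0.003]
wrist_force: [-3.2, 0.1, 8.6]
gripper_width: 0.002
gripper_force: 4.1
```

>>> arm_command(rows=[0, 0, 0, 0, 0, 0, 0, 0, 0, 0, 0, 0])

```text
clock: 8.35
eef_pos: [0.4953, 0.2985, 0.2351]
orientation: [-3.142, 0.001, -0.003]
wrist_force: [-3.3, -0.0, 7.7]
gripper_width: 0.004
gripper_force: 4.0
```

```bash
python3 -c "
from h import *
st()"
```

```text
t 8.35 tip [0.4953 0.2985 0.045 ] rpy [-3.1416e+00  5.0000e-04 -3.3000e-03] F [-3.3 -0.   7.7] w 0.004
```

The jar key gave the same 8 N at 45 mm, so it is on its stop. I'll lift and travel to the carton.

>>> arm_command(rows=[0, 0, -0.02, 0, 0, 0, 0, 0, -0.08, 0, 0, 0, 0, 0, -0.14, 0, 0, 0, 0, 0, -0.19, 0, 0, 0, 0, 0, -0.19, 0, 0, 0])

```text
clock: 8.85
eef_pos: [0.497, 0.2987, 0.3845]
orientation: [-3.138, -0.013, -0.003]
wrist_force: [0.8, 0.0, 1.1]
gripper_width: 0.003
gripper_force: 0.0
```

>>> arm_command(rows=[0, 0.4, 0, 0, 0, 0, 0, 0.4, 0, 0, 0, 0, 0, 0.4, 0, 0, 0, 0, 0, 0.4, 0, 0, 0, 0, 0, 0.4, 0, 0, 0, 0])

```text
clock: 9.35
eef_pos: [0.4939, 0.0464, 0.3765]
orientation: [3.141, 0.0, -0.003]
wrist_force: [0.3, -0.1, -0.3]
gripper_width: 0.005
gripper_force: 0.0
```

>>> arm_command(rows=[0, 0.4, 0, 0, 0, 0, 0, 0.4, 0, 0, 0, 0, 0, 0.4, 0, 0, 0, 0, 0, 0.4, 0, 0, 0, 0, 0, 0.4, 0, 0, 0, 0])

```text
clock: 9.85
eef_pos: [0.493, -0.2037, 0.3765]
orientation: [-3.142, 0.001, -0.004]
wrist_force: [1.1, -0.3, -0.3]
gripper_width: 0.004
gripper_force: 0.0
```

```bash
python3 - <<'E'
from h import *
go(.502,-.2945,.085)
for n in ("scene","side"):
    s=capture(n)
    for l in ("bottle","jar","vial"): print(n,l,[(np.round(d["location"],4),round(d["conf"],2)) for d in spot_point(s,f"key_{l}_top")][:2])
E
```

```text
t 9.85 tip [ 0.493  -0.2037  0.1864] rpy [-3.1416e+00  5.0000e-04 -3.8000e-03] F [ 1.1 -0.3 -0.3] w 0.004
shift [0.0125 0.121  0.1352] turn [-0.      0.0003 -0.0024]
scene bottle [(array([ 0.4574, -0.0922,  0.052 ]), 0.39), (array([0.5138, 0.5428, 0.0032]), 0.22)]
scene jar [(array([0.4964, 0.2967, 0.048 ]), 0.41)]
scene vial [(array([0.2382, 0.2011, 0.0646]), 0.61), (array([0.5009, 0.114 , 0.0615]), 0.55)]
side bottle [(array([ 0.4555, -0.095 ,  0.0486]), 0.57)]
side jar [(array([0.4944, 0.297 , 0.0503]), 0.62)]
side vial [(array([0.4986, 0.1122, 0.0613]), 0.56), (array([0.5883, 0.2856, 0.0183]), 0.5)]
```

The bottle and jar keys both read about 50 mm (down), and the vial's key is still up at 61 mm.

>>> arm_command(rows=[0.012, 0.121, 0, 0, 0, 0, 0.012, 0.121, 0, 0, 0, 0, 0.012, 0.121, 0, 0, 0, 0, 0.012, 0.121, 0, 0, 0, 0])

```text
clock: 10.65
eef_pos: [0.5026, -0.2918, 0.3767]
orientation: [-3.141, 0.0, -0.003]
wrist_force: [-0.3, 0.5, -0.2]
gripper_width: 0.007
gripper_force: 0.0
```

>>> arm_command(rows=[0, 0, 0.06, 0, 0, 0, 0, 0, 0.115, 0, 0, 0, 0, 0, 0.136, 0, 0, 0, 0, 0, 0.136, 0, 0, 0, 0, 0, 0.136, 0, 0, 0])

```text
clock: 11.15
eef_pos: [0.5031, -0.2921, 0.2767]
orientation: [3.14, -0.002, -0.002]
wrist_force: [0.3, -0.7, 0.2]
gripper_width: 0.001
gripper_force: 0.0
```

```bash
python3 - <<'E'
from h import *
go(.502,-.2945,.045)
w=capture("wrist")
print([(np.round(d["location"],4),round(d["conf"],2)) for d in spot_point(w,"key_carton_top")])
cv2.imwrite("pics/carton.png",w["frame"][:,:,::-1])
E
```

```text
t 11.15 tip [ 0.5031 -0.2921  0.0866] rpy [ 3.1402e+00 -1.7000e-03 -2.3000e-03] F [ 0.3 -0.7  0.2] w 0.001
shift [-0.0016  0.0031  0.0554] turn [ 0.0009 -0.0011 -0.0015]
[(array([ 0.5043, -0.2973,  0.0619]), 0.57)]
```

View pics/carton.png

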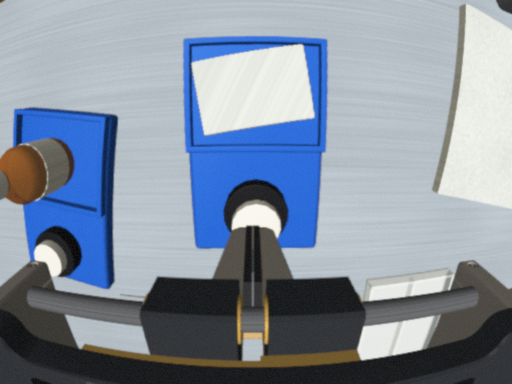

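The wrist view shows the cap (256,213) about 3 mm to the right of the fingertips (252,232). The carton at (253,90) is clear of the gripper.

>>> arm_command(rows=[0, 0.004, 0.01, 0, 0, 0, 0, 0.004, 0.025, 0, 0, 0, 0, 0.004, 0.033, 0, 0, 0, 0, 0.004, 0.037, 0, 0, 0, 0, 0.004, 0.041, 0, 0, 0])

```text
clock: 11.75
eef_pos: [0.5023, -0.2955, 0.2441]
orientation: [-3.141, 0.001, -0.003]
wrist_force: [-1.3, -0.5, 1.8]
gripper_width: 0.004
gripper_force: 1.5
```

>>> arm_command(rows=[0, 0, 0.003, 0, 0, 0, 0, 0, 0.006, 0, 0, 0, 0, 0, 0.009, 0, 0, 0, 0, 0, 0.012, 0, 0, 0, 0, 0, 0.012, 0, 0, 0])

```text
clock: 12.25
eef_pos: [0.5024, -0.2955, 0.2355]
orientation: [3.142, 0.0, -0.003]
wrist_force: [-4.5, 0.8, 6.9]
gripper_width: 0.003
gripper_force: 3.6
```

>>> arm_command(rows=[0, 0, 0, 0, 0, 0, 0, 0, 0, 0, 0, 0])

```text
clock: 12.45
eef_pos: [0.5024, -0.2955, 0.2358]
orientation: [3.142, 0.0, -0.003]
wrist_force: [-3.6, 0.3, 6.7]
gripper_width: 0.005
gripper_force: 3.5
```

```bash
python3 -c "
from h import *
st()"
```

```text
t 12.45 tip [ 0.5024 -0.2955  0.0457] rpy [ 3.1415e+00  5.0000e-04 -3.3000e-03] F [-3.6  0.3  6.7] w 0.005
```

The force is 6.7 N at 45.7 mm, so the carton key is on its stop too. I'll lift and check everything.

>>> arm_command(rows=[0, 0, -0.02, 0, 0, 0, 0, 0, -0.08, 0, 0, 0, 0, 0, -0.14, 0, 0, 0, 0, 0, -0.2, 0, 0, 0, 0, 0, -0.25, 0, 0, 0])

```text
clock: 12.95
eef_pos: [0.5024, -0.2951, 0.4261]
orientation: [3.14, -0.003, -0.003]
wrist_force: [0.6, -1.3, -0.4]
gripper_width: 0.006
gripper_force: 0.0
```

>>> arm_command(rows=[-0.1, 0.2, -0.03, 0, 0, 0, -0.1, 0.2, -0.03, 0, 0, 0, -0.1, 0.2, -0.03, 0, 0, 0, -0.1, 0.2, -0.03, 0, 0, 0, -0.1, 0.2, -0.03, 0, 0, 0])

```text
clock: 13.45
eef_pos: [0.4257, -0.4471, 0.4457]
orientation: [3.141, -0.001, -0.007]
wrist_force: [-0.2, -0.5, -1.1]
gripper_width: 0.001
gripper_force: 0.0
```

```bash
python3 - <<'E'
from h import *
st()
for n in ("scene","side"):
    s=capture(n)
    for l in K:
        for q in (f"key_{l}_top",l): print(n,q,[(np.round(d["location"],3).tolist(),round(d["conf"],2)) for d in spot_point(s,q)][:2])
    if n=="scene": cv2.imwrite("pics/end.png",cv2.resize(s["frame"][:,:,::-1],(768,576)))
E
```

```text
t 13.45 tip [ 0.4257 -0.4471  0.2556] rpy [ 3.141e+00 -7.000e-04 -6.900e-03] F [-0.2 -0.5 -1.1] w 0.001
scene key_bottle_top [([0.458, -0.091, 0.05], 0.52)]
scene bottle [([0.546, -0.107, 0.021], 0.89)]
scene key_jar_top [([0.494, 0.295, 0.052], 0.59)]
scene jar [([0.59, -0.289, 0.024], 0.74), ([0.586, 0.29, 0.02], 0.69)]
scene key_carton_top [([0.503, -0.3, 0.05], 0.48)]
scene carton [([0.594, -0.294, 0.024], 0.6)]
scene key_vial_top [([0.123, -0.293, 0.063], 0.65), ([0.5, 0.114, 0.062], 0.46)]
scene vial [([0.585, 0.104, 0.018], 0.66)]
side key_bottle_top [([0.458, -0.093, 0.053], 0.43)]
side bottle [([0.543, -0.105, 0.017], 0.79)]
side key_jar_top [([0.495, 0.299, 0.052], 0.65), ([0.784, 0.002, 0.0], 0.19)]
side jar [([0.502, -0.293, 0.05], 0.73), ([0.587, 0.284, 0.016], 0.57)]
side key_carton_top [([0.587, 0.287, 0.016], 0.75), ([0.502, -0.292, 0.051], 0.54)]
side carton [([0.598, -0.293, 0.015], 0.65)]
side key_vial_top [([0.238, 0.2, 0.056], 0.61), ([0.494, 0.118, 0.059], 0.4)]
side vial [([0.588, 0.104, 0.018], 0.63)]
```

View pics/end.png

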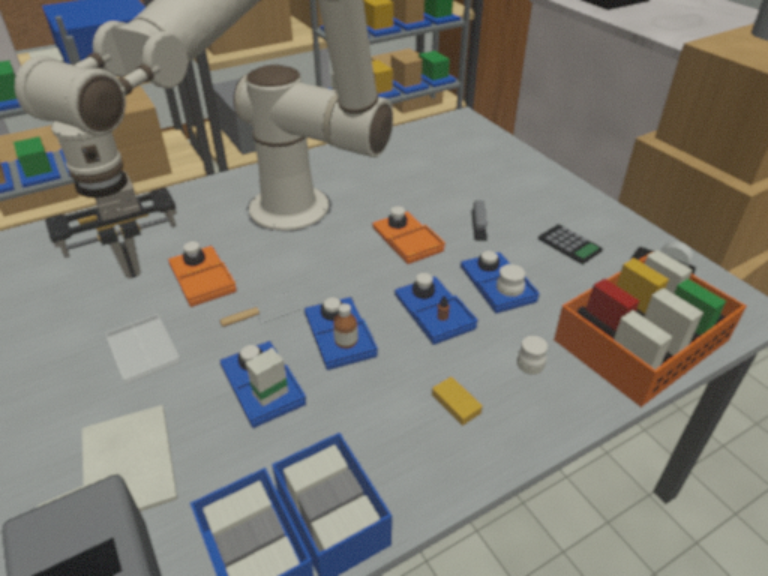

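The keys at (250,355), (331,306) and (489,261) are down. The vial's key at (424,284) is up, nothing has moved, and the arm is clear.

```bash
python3 -c "
from station import job
print(job.close_job())"
```

```text
the job is handed in; nothing more can be done
None
```

I pushed down the bottle, jar and carton keys fully, in that order, left the vial's key up, saw nothing shifted in the final picture, and handed the job in at about 13.6 s; no verdict came back.

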